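# Shift the green divider of the ampoule tray by one notch

### The arm

A 6-joint arm with a two-finger parallel gripper is mounted at the origin on the work surface. World frame = base frame: x ahead of the robot, y to its left, z up, the work surface at z = 0. Lengths are in m, angles in degrees, forces in N, time in s.
With the tool pointing down it reaches from about 0.4 to 0.825 m from the base axis. Payload 7 kg.
Tool frame: the origin (TCP) lies between the finger pads; the fingertips stand 19 mm ahead of it and the grasp point (between the pads) is the TCP; z points along the fingers, y is the line along which they close (so a half turn about z gives the same grasp; the last joint's range is limited). The gripper opens to 88 mm and grips with 3 to 60 N. Pads are 19 mm wide; open, the fingers measure 130 mm over their backs; the gripper's body (78 mm by 193 mm) begins 47 mm behind the grasp point.
Start: joints at [-50.357, 20.546, 0.682, 0, -70.136, -16.507], TCP at [0.265, -0.621, 0.213] pointing down, gripper open.
Joint ranges: [-176.03, 176.03], [-82.01, 121.73], [-58.28, 71.71], [-173.87, 95.51], [-174.79, -0.11], [-173.66, 173.66]. Speed limits (degrees/s): [136.94, 136.94, 172.46, 180, 180, 180].

### API

Orientations are given as [roll, pitch, yaw] about the fixed x, y, z axes, in that order (R = Rz(yaw) Ry(pitch) Rx(roll)).
In Python, from plant import get_obs, snapshot, close_job, spot_in, spot_point gives the robot as it stands.
- The arm moves only by the tool play_rows, never from a script. Its argument "plan" is a list of rows, each a list of 6 numbers: the shift along the tool's x, y, z in cm, then the turn, a rotation vector about the tool's x, y, z in degrees. A call has 1 to 20 rows; each row shifts and turns the commanded pose from where the row before left it, along the tool's axes as they then stand; what a row does not reach is not made up. A row lasts 1/12 s, in which the tool goes at most 41.7 mm and 7.16 degrees, less where a joint would pass 70% of its speed; a pose out of reach is approached as far as the arm can. A call is refused whole if a number of a shift passes 4.17 or a number of a turn 7.16, either way. A call with a gripper value outside its range is refused whole. "grip" is the finger opening in cm, from 0 to 8.76, set as the call begins (left out, the last holds). The fingers move at their own pace and stop on an object; the grip force is fixed at half the most. Time passes only in rows, so rows that do not move let the fingers close. It gives the time, the measured TCP pose, the force, the opening and the grip force at its end, in the units of the state.
- get_obs(): the state, without advancing time (a new reading comes with each control period).
- snapshot(name): name is "scene" or "top"; returns a dict with "frame" (400x640x3 uint8, red, green, blue), "fx", "fy", "cx", "cy" (pixels), "position" and "attitude" of the camera in the world. Camera axes: x right, y down, z forward; pixel columns grow to the right and rows downward; lengths in m; the calibration is good to about 2 mm. A picture is of the moment at which its call begins. There is no depth.
- close_job(): hands the job in; it is judged then, once.
Trained networks look in the newest picture that a camera, given by its name, has taken for a name from the list of things; names that differ only in an ending like _2 or _b are one class to them, and where a whole thing is asked for, a point or a joint stands for the part that bears it (a point fixed in the world has none). Each returns a list of dicts, best first, with "score" (0 to 1); they miss things now and then, are a little off and sometimes report something else, mostly with a low value. They report only what shows in the picture. A call takes as long as a camera call. They do not tell look-alikes from the thing itself.
- spot_in(camera, thing): "position" ([x, y, z] in m, in world coordinates, good to about 4 mm: the middle of the surface that is visible of it).
- spot_point(camera, thing): "position" ([x, y, z] in m, in world coordinates, good to about 4 mm: a listed point, or the origin of a listed thing).
The state is a dict: "clock": time; "joint_pos": joint angles; "qvel": joint speeds; "tau": joint torques, N m; "tool_pos": TCP position; "orientation": TCP orientation; "force": force on the tool from outside, world axes, zero at the start; "moment": the same for the moment, N m; "opening": finger opening in m; "gripper_force": force on a finger pad.
Only numpy, scipy, OpenCV 4.12 (cv2) and the standard library are available. Lean on these libraries where they do the work, as an engineer would, in place of code of your own. Each camera call takes 0.05 s, during which the arm holds its last target. There are 200 camera calls.

### The job

The white ampoule tray on the treatment trolley is being laid out for a wider pack. Lift the green divider clear of its notches, move it one notch along towards the end of the tray with the red clip, and lower it fully home, in the notches of both rails, then let go. Leave the yellow divider where it is.

Things in the scene. Friction and masses are not known exactly. Their poses are not given: they have to be found in the camera images.
- green_divider: Green plastic divider, about 0.16 kg: bar 170 (own x, across the tray) x 20 (y) x 36 mm high, with an upright grip tab 44 (x) x 20 (y) mm mid-length, 36 to 90 mm above the underside; pinch the tab across its 20 mm. Origin: centre of the underside, z up; 16 mm above the trolley when seated. Starts in the second notch from one end of the tray; the notches beside it are free.
- tray: White tray 170 (x) x 400 mm (y), fixed; origin: centre of underside, on the trolley top (z=0); x points away from the robot, within 0.3 rad. Two rails along y, 16 mm thick, at x=-66 and 66 mm, each with six notches at y=-150, -90, -30, 30, 90, 150 mm. Notches: 25 mm wide, floor 16 mm up, upright walls to 36 mm, then rounded to crests 53.5 mm up, which a divider's underside must clear.
- red_clip: Red end clip, fixed, 90 x 26 x 40 mm high, at one short end of the tray: tray y = +215 or -215 mm, differing from run to run (a white clip like it is at the other end). Origin: centre of the underside. It shows which way to move the green divider.
- yellow_divider: Yellow divider, loose, of the same shape and frame as the green one, seated in the second notch from the other end, 180 mm from the green one. Leave it alone.
Things that resemble listed ones, but are neither listed nor needed, are in the scene too. What is meant by the green_divider is not black, blue or grey, and is the smaller of those in its own colour.

How it is judged (in metres and radians):
On the way:
1. the green divider is lifted clear, its underside above the rails' crests (z of green_divider in the frame of tray above 0.056 m), for 0.1 s.
At the end, for the whole second after the job is handed in: The green divider rests, released, one notch (60 mm) from its start towards the red clip: within 10 mm along the tray and 20 mm across it, underside under 24 mm above the trolley top, upright and square within 10 degrees; the yellow divider is within 15 mm of its start (((y of red_clip in the frame of tray above 0 m and (y of green_divider in the frame of tray between -0.04 and -0.02 m or y of green_divider in the frame of tray between 0.14 and 0.16 m)) or (y of red_clip in the frame of tray below 0 m and (y of green_divider in the frame of tray between -0.16 and -0.14 m or y of green_divider in the frame of tray between 0.02 and 0.04 m))) and distance of green_divider from where it was at the start of the episode between 0.045 and 0.08 m and x of green_divider in the frame of tray between -0.02 and 0.02 m and z of green_divider in the frame of tray below 0.024 m and angle between green_divider's own z axis and vertical below 0.18 rad and angle between the x axis of green_divider and the x axis of tray, either way round below 0.18 rad and linear speed of green_divider below 0.02 m/s and distance of yellow_divider from where it was at the start of the episode below 0.015 m); the robot touches nothing.
It fails at once if the yellow divider is pushed or lifted by more than 15 mm (distance of yellow_divider from where it was at the start of the episode above 0.015 m).
It also fails if it takes over 35 s, if anything falls off the work surface, if the arm or the gripper's body presses on something with over 40 N, if the wrist force passes 120 N, or if a joint passes its speed limit or range.

## Working session

There is one attempt and no reset: what is moved stays moved. The work goes in short steps, Python scripts to look and compute and a tool call to move; the robot and the scene stay as the last step left them, time stands still between calls to the robot, and variables do not carry over. Pictures are saved under pics/ and viewed, at most 10 in all, crops included, and the job is handed in when it is done.

Besides the shell and the picture viewer there is one more tool, called after ">>>" as name(argument=value, ...), one argument or row to a line, values as JSON. play_rows: Moves the arm, as the interface text tells. Its arguments: {"type":"object","properties":{"plan":{"type":"array","items":{"type":"array","items":{"type":"number"}}},"grip":{"type":"number"}},"required":["plan"]}

```bash
mkdir -p pics
python3 - <<'E'
from plant import *
import cv2
for c in("scene","top"):
    s=snapshot(c); cv2.imwrite(f"pics/{c}0.png",s["frame"][:,:,::-1])
    print(c,s["position"],s["attitude"],s["fx"])
    for t in("green_divider","yellow_divider","red_clip","tray"):
        for f in(spot_in,spot_point):
            print(t,f.__name__,[([round(float(v),3) for v in d["position"]],round(d["score"],2)) for d in f(c,t)])
o=get_obs();print(o["tool_pos"],o["orientation"],o["clock"])
E
```

```text
scene [0.94404161 0.58395891 0.58067671] [-126.94709326    0.91788167  133.74345151] 392.7346744933305
green_divider call [([0.672, 0.369, 0.039], 0.91), ([0.316, 0.194, 0.035], 0.66), ([0.539, 0.091, 0.053], 0.63), ([0.409, 0.431, 0.049], 0.63)]
green_divider call [([0.65, 0.347, 0.006], 0.83), ([0.386, 0.413, -0.003], 0.81), ([0.299, 0.188, 0.0], 0.74), ([0.528, 0.084, 0.018], 0.57), ([0.261, -0.231, 0.003], 0.55)]
yellow_divider call [([0.584, -0.077, 0.049], 0.87)]
yellow_divider call [([0.575, -0.089, 0.011], 0.96)]
red_clip call [([0.512, 0.214, 0.026], 0.67)]
red_clip call [([0.497, 0.207, -0.005], 0.88)]
tray call [([0.574, 0.032, 0.007], 0.92)]
tray call [([0.557, -0.0, 0.0], 0.97)]
top [0.39101598 0.11320538 1.03616118] [-177.28582566   -1.34724736  -90.78791817] 361.7118376266773
green_divider call [([0.385, 0.403, 0.051], 0.87), ([0.639, 0.337, 0.034], 0.77), ([0.258, -0.218, 0.046], 0.75), ([0.519, 0.086, 0.051], 0.74), ([0.297, 0.19, 0.039], 0.62)]
green_divider call [([0.525, 0.086, 0.013], 0.95), ([0.652, 0.349, -0.004], 0.88), ([0.257, -0.227, -0.002], 0.85), ([0.295, 0.19, 0.003], 0.77), ([0.384, 0.416, -0.003], 0.64)]
yellow_divider call [([0.572, -0.078, 0.058], 0.64), ([0.521, 0.087, 0.049], 0.56)]
yellow_divider call [([0.576, -0.083, 0.024], 0.74)]
red_clip call [([0.492, 0.203, 0.035], 0.87)]
red_clip call [([0.497, 0.208, 0.004], 0.64)]
tray call [([0.554, 0.002, 0.007], 0.91)]
tray call [([0.556, -0.001, -0.002], 0.88)]
[ 0.26517682 -0.62071419  0.21327759] [-1.79997934e+02 -1.26161209e-03 -1.56865557e+02] 0.9
```

View pics/scene0.png

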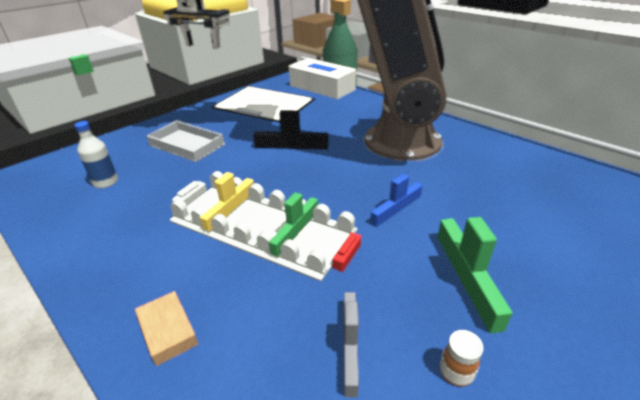

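View pics/top0.png

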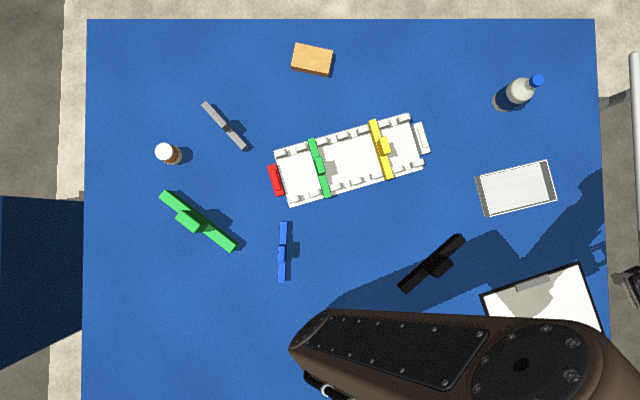

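Candidates: the small green divider in the tray (top px 318,165; scene px 294,222), the large green one on the table (top 197,220), plus black (430,262), blue (285,250) and grey (225,125). The one in the tray is green, is the smaller green one, and sits in the second notch from the red-clip end (275,180), so it fits. I'll confirm it in a crop and fit its axis.

```bash
cat > h.py <<'E'
import numpy as np,cv2
from scipy.spatial.transform import Rotation as R
def ray(s,uv,z):
    d=np.c_[(np.atleast_2d(uv)-[s["cx"],s["cy"]])/[s["fx"],s["fy"]],np.ones(len(np.atleast_2d(uv)))]
    d=d@R.from_euler("xyz",s["attitude"],degrees=True).as_matrix().T
    p=np.array(s["position"]); return p+d*((z-p[2])/d[:,2])[:,None]
def proj(s,P):
    q=(np.atleast_2d(P)-s["position"])@R.from_euler("xyz",s["attitude"],degrees=True).as_matrix()
    return q[:,:2]/q[:,2:]*[s["fx"],s["fy"]]+[s["cx"],s["cy"]]
def boxpts(c,yaw,z0):  # outline corners of bar top and tab
    m=R.from_euler("z",yaw,degrees=True).as_matrix()
    b=[[x,y,z] for hx,zs in((.085,(.0,.036)),(.022,(.036,.09))) for z in zs for x,y in((-hx,-.01),(hx,-.01),(hx,.01),(-hx,.01))]
    return np.array(b)@m.T+[c[0],c[1],z0]
def draw(s,im,c,yaw,z0,k,off):
    p=((proj(s,boxpts(c,yaw,z0))-off+.5)*k).astype(int)
    for i in range(4): cv2.polylines(im,[p[4*i:4*i+4]],True,[(0,0,255),(255,0,255)][i//2],1)
E
python3 - <<'E'
from plant import *; from h import *
from scipy.optimize import minimize
S={c:snapshot(c) for c in("top","scene")}
M={}
for c,(x0,y0,x1,y1) in {"top":(295,130,340,205),"scene":(262,185,325,260)}.items():
    h=cv2.cvtColor(S[c]["frame"],cv2.COLOR_RGB2HSV)
    m=cv2.inRange(h,(45,90,30),(85,255,255)); k=np.zeros_like(m);k[y0:y1,x0:x1]=1; M[c]=m*k
def cost(v,dbg=0):
    t=0
    for c,m in M.items():
        p=proj(S[c],boxpts(v[:2],v[2],.016)); r=np.zeros((1600,2560),np.uint8)
        for q in(p[:8],p[8:]): cv2.fillConvexPoly(r,cv2.convexHull(((q+.5)*4*16).astype(np.int32)),255,shift=4)
        r=cv2.resize(r,(640,400),interpolation=cv2.INTER_AREA)
        e=np.abs(r.astype(float)-m).sum()/255; t+=e
    return t
r=minimize(cost,[.5265,.0855,16.2],method="Nelder-Mead",options=dict(initial_simplex=[[.5265,.0855,16.2],[.532,.0855,16.2],[.5265,.09,16.2],[.5265,.0855,19]],maxiter=70))
print(r.x,r.fun)
s=S["top"];im=cv2.resize(s["frame"][100:220,250:450,::-1],None,fx=4,fy=4,interpolation=cv2.INTER_CUBIC)
draw(s,im,r.x,r.x[2],.016,4,[250,100]); cv2.imwrite("pics/c1.png",im)
E
```

```text
[ 0.52608099  0.08244914 16.55400855] 441.94117647058823
```

View pics/c1.png

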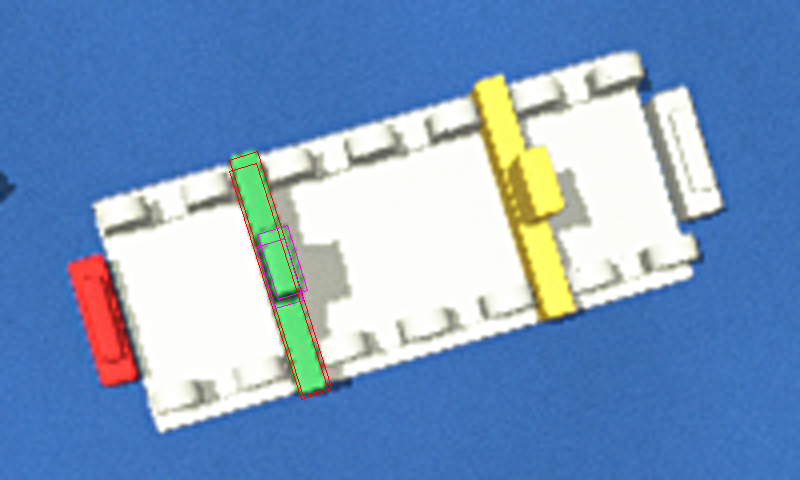

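The crop shows the small green divider at crop px (280,270), second notch from the red clip at (103,320), with yellow at (525,195) clear. It's the one meant. The fit sits about 0.5–1 px too far right, so I'm taking (0.526, 0.084) and yaw 16.4°.

>>> play_rows(
  plan=[
    [0,0,0,0,0,3.4],
    [0,0,0,0,0,3.3],
    [-1.2,1.6,0,0,0,0],
    [-2.3,3.1,0,0,0,0],
    [-2.3,3.1,0,0,0,0],
    [-2.3,3.1,0,0,0,0],
    [-2.3,3.1,0,0,0,0],
    [-2.3,3.1,0,0,0,0],
    [-2.3,3.1,0,0,0,0],
    [-2.3,3.1,0,0,0,0],
    [-2.3,3.1,0,0,0,0],
    [-2.3,3.1,0,0,0,0],
    [-2.3,3.1,0,0,0,0],
    [-2.3,3.1,0,0,0,0],
    [-2.3,3.1,0,0,0,0],
    [-2.3,3.1,0,0,0,0],
    [-2.3,3.1,0,0,0,0],
    [-2.3,3.1,0,0,0,0],
    [-2.3,3.1,0,0,0,0],
    [-2.3,3.1,0,0,0,0],
  ],
  grip=6,
)

```text
clock: 2.67
tool_pos: [0.4984, 0.0162, 0.2138]
orientation: [180.0, 0.1, -163.5]
force: [0.6, 0.7, 0.1]
opening: 0.0599
gripper_force: 0.0
```

>>> play_rows(
  plan=[
    [-2.3,3.1,0,0,0,0],
    [-1.9,2.5,0,0,0,0],
    [-0.5,0.5,0,0,0,0],
    [0,0,0,0,0,0],
    [0,0,0,0,0,0],
  ],
)

```text
clock: 3.08
tool_pos: [0.5256, 0.0861, 0.213]
orientation: [-180.0, -0.0, -163.5]
force: [0.2, -0.1, 0.2]
opening: 0.06
gripper_force: 0.0
```

>>> play_rows(
  plan=[
    [0,-0.1,1.5,0,0,0],
    [0,-0.1,2.5,0,0,0],
    [0,0,2.5,0,0,0],
    [0,0,2.5,0,0,0],
    [0,0,2.0,0,0,0],
    [0,0,1.3,0,0,0],
    [0,0,0,0,0,0],
    [0,0,0,0,0,0],
  ],
)

```text
clock: 3.75
tool_pos: [0.526, 0.0827, 0.0903]
orientation: [-180.0, -0.1, -163.6]
force: [-0.5, -0.2, 0.7]
opening: 0.06
gripper_force: 0.0
```

Run:
```python
from plant import *; from h import *
s=snapshot("scene"); o=get_obs(); print(o["tool_pos"],o["force"])
im=cv2.resize(s["frame"][130:280,190:390,::-1],None,fx=4,fy=4,interpolation=cv2.INTER_CUBIC)
draw(s,im,(.526,.084),16.4,.016,4,[190,130])
cv2.imwrite("pics/c2.png",im)
for f in(spot_in,spot_point):print([(np.round(d["position"],4),d["score"]) for d in f("scene","green_divider")])
```

```text
[0.52673556 0.08325804 0.09112911] [ 0.28550997 -0.45619474  0.40491966]
[(array([0.6701, 0.3659, 0.0387]), 0.93), (array([ 0.2197, -0.1642,  0.034 ]), 0.8), (array([0.5451, 0.0916, 0.0566]), 0.78), (array([0.4094, 0.4308, 0.0503]), 0.76), (array([0.317 , 0.1955, 0.0322]), 0.75)]
[(array([0.5267, 0.0849, 0.0181]), 0.9), (array([0.3858, 0.4153, 0.0019]), 0.84), (array([0.6517, 0.3443, 0.0039]), 0.72), (array([ 0.2615, -0.2278,  0.0022]), 0.67), (array([0.2991, 0.1864, 0.0003]), 0.64)]
```

View pics/c2.png

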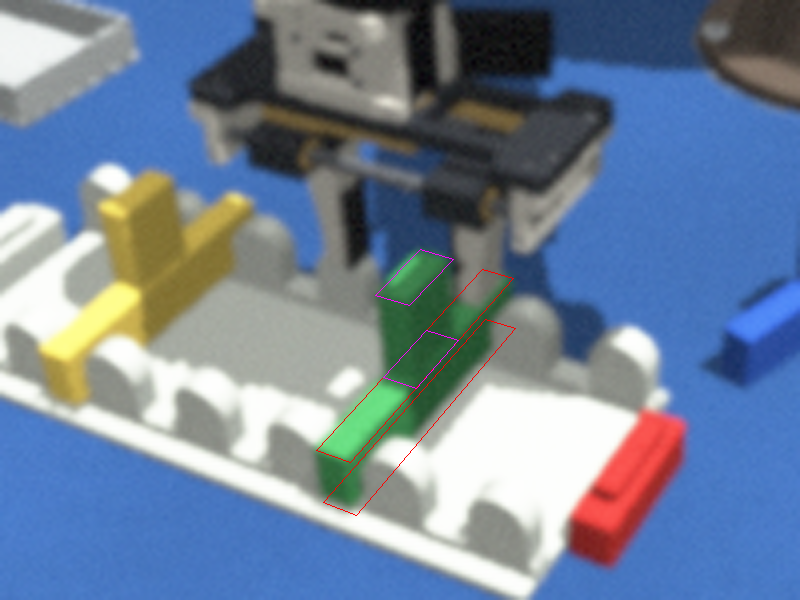

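The crop shows the green tab (415,290) between the open fingers and the model outline lying on it. The yellow divider is clear. I'll nudge 1 mm and close.

>>> play_rows(
  plan=[
    [0,0.1,0,0,0,0],
    [0,0,0,0,0,0],
    [0,0,0,0,0,0],
    [0,0,0,0,0,0],
    [0,0,0,0,0,0],
    [0,0,0,0,0,0],
    [0,0,0,0,0,0],
    [0,0,0,0,0,0],
  ],
  grip=0,
)

```text
clock: 4.57
tool_pos: [0.5262, 0.085, 0.0902]
orientation: [-180.0, -0.0, -163.6]
force: [-0.1, -0.3, 0.0]
opening: 0.0188
gripper_force: 30.0
```

>>> play_rows(
  plan=[
    [0,0,-0.4,0,0,0],
    [0,0,-0.8,0,0,0],
    [0,0,-1.0,0,0,0],
    [0,0,-1.0,0,0,0],
    [0,0,-1.0,0,0,0],
    [0,0,-0.8,0,0,0],
    [0,0,-0.3,0,0,0],
    [0,0,0,0,0,0],
    [0,0,0,0,0,0],
    [0,0,0,0,0,0],
  ],
)

```text
clock: 5.4
tool_pos: [0.5258, 0.0849, 0.1428]
orientation: [180.0, -0.0, -163.6]
force: [-0.0, 0.2, -1.1]
opening: 0.0184
gripper_force: 30.0
```

>>> play_rows(
  plan=[
    [0,0.5,0,0,0,0],
    [0,1.0,0,0,0,0],
    [0,1.5,0,0,0,0],
    [0,1.5,0,0,0,0],
    [0,1.0,0,0,0,0],
    [0,0.5,0,0,0,0],
    [0,0,0,0,0,0],
    [0,0,0,0,0,0],
  ],
)

```text
clock: 6.07
tool_pos: [0.5091, 0.1428, 0.1432]
orientation: [-180.0, -0.0, -163.5]
force: [-0.3, 0.3, -1.2]
opening: 0.0191
gripper_force: 30.0
```

Run:
```python
from plant import *; from h import *
s=snapshot("scene"); o=get_obs(); print(o["tool_pos"],o["force"],o["opening"])
im=cv2.resize(s["frame"][130:280,190:390,::-1],None,fx=4,fy=4,interpolation=cv2.INTER_CUBIC)
cv2.imwrite("pics/c3.png",im)
```

```text
[0.50913033 0.14240681 0.14317173] [ 0.51182542  0.37460902 -1.69743397] 0.018876555033696563
```

View pics/c3.png

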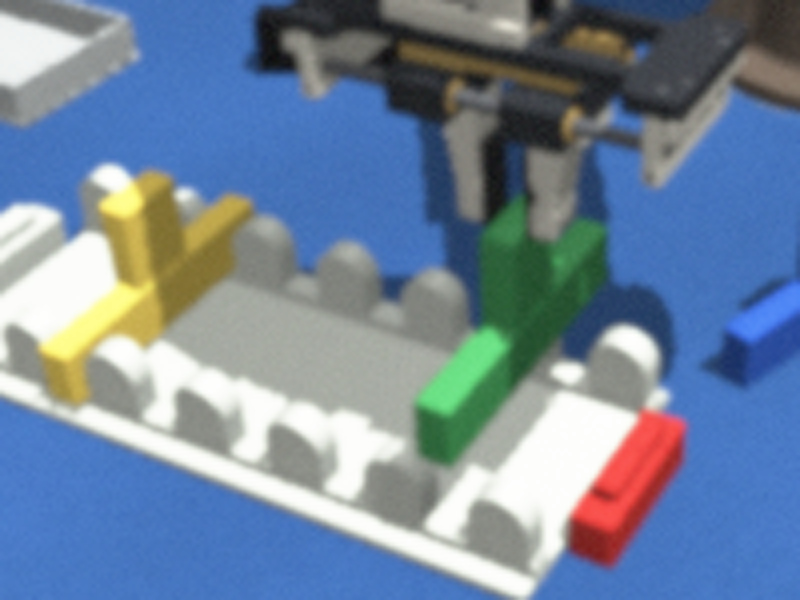

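The crop shows the green divider lifted level at about (510,340), over the last notch before the red clip, with yellow unmoved. Lowering it in two steps.

>>> play_rows(
  plan=[
    [0,0,0.5,0,0,0],
    [0,0,0.7,0,0,0],
    [0,0,0.7,0,0,0],
    [0,0,0.6,0,0,0],
    [0,0,0.5,0,0,0],
    [0,0,0.3,0,0,0],
    [0,0,0,0,0,0],
    [0,0,0,0,0,0],
  ],
)

```text
clock: 6.78
tool_pos: [0.5092, 0.1424, 0.1101]
orientation: [-180.0, -0.0, -163.6]
force: [0.2, -0.4, -1.7]
opening: 0.0189
gripper_force: 30.0
```

>>> play_rows(
  plan=[
    [0,0,0.3,0,0,0],
    [0,0,0.3,0,0,0],
    [0,0,0.2,0,0,0],
    [0,0,0,0,0,0],
  ],
)

```text
clock: 7.12
tool_pos: [0.5089, 0.1424, 0.1018]
orientation: [-180.0, -0.0, -163.6]
force: [0.4, 0.6, -2.1]
opening: 0.0188
gripper_force: 30.0
```

No contact force, so the fit is good. Final 11 mm.

>>> play_rows(
  plan=[
    [0,0,0.3,0,0,0],
    [0,0,0.3,0,0,0],
    [0,0,0.3,0,0,0],
    [0,0,0.15,0,0,0],
    [0,0,0,0,0,0],
    [0,0,0,0,0,0],
  ],
)

```text
clock: 7.62
tool_pos: [0.5092, 0.1425, 0.0916]
orientation: [-180.0, -0.0, -163.6]
force: [-0.3, 0.1, -1.4]
opening: 0.0192
gripper_force: 30.0
```

>>> play_rows(
  plan=[
    [0,0,0.1,0,0,0],
    [0,0,0.1,0,0,0],
    [0,0,0,0,0,0],
    [0,0,0,0,0,0],
  ],
)

```text
clock: 7.95
tool_pos: [0.5095, 0.1426, 0.0902]
orientation: [-180.0, 0.0, -163.6]
force: [-1.6, -0.6, 3.8]
opening: 0.0191
gripper_force: 30.0
```

It touched the floor at the same height as the original seat. Releasing.

>>> play_rows(
  plan=[
    [0,0,0,0,0,0],
    [0,0,0,0,0,0],
    [0,0,0,0,0,0],
    [0,0,0,0,0,0],
    [0,0,0,0,0,0],
    [0,0,0,0,0,0],
  ],
  grip=5,
)

```text
clock: 8.45
tool_pos: [0.5092, 0.1426, 0.0897]
orientation: [-180.0, -0.0, -163.6]
force: [-0.0, 0.1, 0.0]
opening: 0.049
gripper_force: 0.0
```

>>> play_rows(
  plan=[
    [0,0,-0.8,0,0,0],
    [0,0,-1.5,0,0,0],
    [0,0,-2.5,0,0,0],
    [0,0,-3.0,0,0,0],
    [0,0,-3.0,0,0,0],
    [0,0,-1.5,0,0,0],
    [0,0,0,0,0,0],
    [0,0,0,0,0,0],
  ],
)

```text
clock: 9.12
tool_pos: [0.5096, 0.1428, 0.2142]
orientation: [179.9, 0.1, -163.6]
force: [-0.7, -0.1, -0.3]
opening: 0.0499
gripper_force: 0.0
```

Run:
```python
from plant import *; from h import *
s=snapshot("scene"); o=get_obs(); print(o["tool_pos"],o["force"],o["opening"],o["clock"])
im=cv2.resize(s["frame"][130:280,190:390,::-1],None,fx=4,fy=4,interpolation=cv2.INTER_CUBIC)
draw(s,im,(.509,.142),16.4,.016,4,[190,130])
cv2.imwrite("pics/c4.png",im)
for t in("green_divider","yellow_divider"):print([(np.round(d["position"],4),d["score"]) for d in spot_point("scene",t)])
```

```text
[0.50897958 0.14251566 0.21303862] [-0.38437252  0.07291358 -1.52117062] 0.05043726298820705 9.1667
[(array([ 2.587e-01, -2.286e-01,  2.000e-04]), 0.86), (array([ 0.3866,  0.4148, -0.0006]), 0.81), (array([0.5095, 0.144 , 0.0189]), 0.79), (array([0.653 , 0.3492, 0.0053]), 0.76), (array([0.2993, 0.1898, 0.0005]), 0.6)]
[(array([ 0.5775, -0.0862,  0.0128]), 0.97), (array([ 0.5577, -0.0008,  0.0039]), 0.54)]
```

View pics/c4.png

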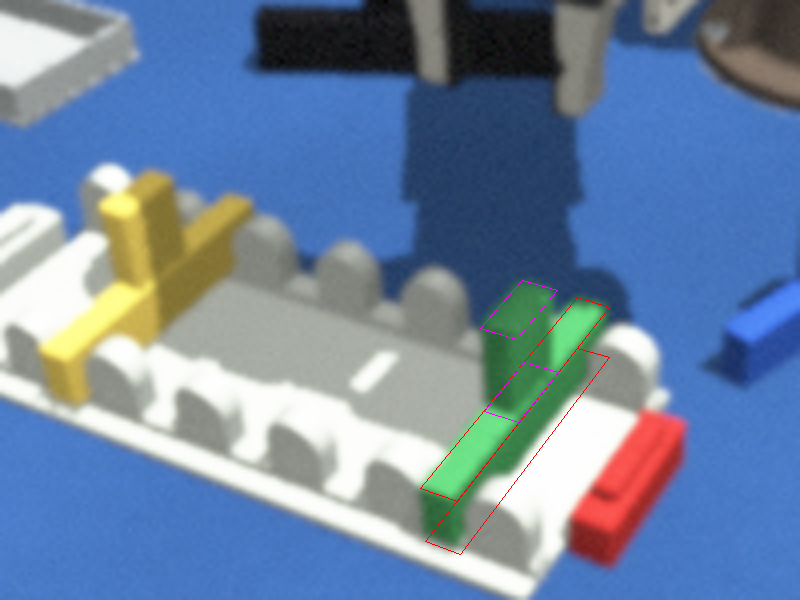

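The crop shows the green divider (515,410) fully down in the last notch by the red clip on both rails, matching the seated outline. Yellow hasn't moved and the gripper is clear.

```bash
python3 -c "
from plant import *
print(close_job())"
```

```text
the job is handed in; nothing more can be done
None
```

The job is handed in: the green divider was lifted clear, moved one notch towards the red clip, seated in both rails and released, and the yellow divider did not move; no verdict came back at hand-in.

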